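# Fit the backup battery and hold the service flap at the pointer's angle

### The job

Seat the loose battery block fully home, flat and square, in the empty bay of the grey control unit and let go of it. Then lift the unit's slotted service flap by its bar until the flap lies parallel with the steel pointer arm beside it (set on the same hinge line), without shifting the pointer or disturbing the other things on the desk; the job ends with the gripper still holding the flap steady at that angle, so finish there and do not let go.

Things in the scene. Friction and masses are not known exactly. Their poses are not given: they have to be found in the camera images.
- battery_centre (a point): centre (half-way up) of the loose battery: a mid-grey rectangular block with two thin black bands and a plain paper label on top, 90 (its x) x 46 (its y) x 45 (z, up) mm, about 0.2 to 0.42 kg, lying flat on the desk to the left or right of the unit. It fits the bay either way round.
- bay (a point): centre of the floor of the battery bay: a pocket 93 (x) x 49 (y) mm, sunk 12 mm into the flat top of the left (+y) part of the control unit, 2 mm chamfer at its mouth; floor 48 mm, top 60 mm above the desk. Axes are the unit's: x away from its front (which faces the robot), y left, z up. Unit: fixed grey metal box 200 (x) x 300 (y) x 60 mm; the bay lies at (-10, +92.5) mm from its centre.
- flap_hinge (a point): point on the flap's hinge axis, half-way along the flap's width, 63 mm above the desk, at (+40, -50) mm from the unit's centre; axes are the unit's. The axis runs along the unit's y.
- flap_bar (a point): middle of the flap's round steel grip bar, 12 mm thick, parallel to the hinge, 182 mm from the hinge axis. The flap is a slotted grey plate 140 (hinge to front edge) x 150 (wide) x 6 mm; two arms, 50 mm left and right of the middle, carry the bar in its plane with a 36 mm gap to the plate. Closed, the bar is 63 mm above the desk. Axes turn with the flap: x from bar to hinge, y along the bar.
- flap (a joint): angle of the flap in rad: 0 closed (level), growing as the bar is swung up and back, stop at 1.5. Nothing keeps it open: it falls shut when let go. Flap 0.25 to 0.49 kg; about 1 to 3 N at the bar lifts it.
- pointer_tip (a point): free end of the pointer, a flat steel arm 14 mm wide and 6 mm thick that turns on the same hinge axis, 10 mm beyond the flap's right (-y) edge; its end is 140 mm from the axis, where a black clamp screw sits. x points along the arm towards the hinge. It has been set to the wanted angle and is held there by friction.
- pointer (a joint): angle of the pointer arm in rad, measured as the flap's: 0 level, growing upward; between 0.5 and 1.05. The flap is parallel with the pointer when both angles are equal.
- battery: the same battery; origin at the centre of its underside
- mouse: white computer mouse, 100 x 58 x 32 mm, on the desk on the other side of the unit from the battery; origin under its centre; leave alone
- mug: white mug, 80 mm across, 90 mm tall, at the back left of the desk; origin under its centre; leave alone
- screwdriver: black-handled screwdriver, about 200 mm long, lying at the back right of the desk; leave alone
Mind the look-alikes: they are no part of the job. Of the things that look like the battery, take the one that is farthest to the robot's left at the start.

How it is judged:
By the outcome, as a careful person would: the job done as asked, in the order asked, and still so for the second after the job is handed in, while the arm keeps its last pose, push and grip.
It also fails if it takes over 69 s, if anything falls off the work surface, if the arm or the gripper's body presses on something with over 40 N, if the wrist force passes 120 N, or if a joint passes its speed limit or range.

### The arm

A 6-joint arm with a two-finger parallel gripper is mounted at the origin on the work surface. World frame = base frame: x ahead of the robot, y to its left, z up, the work surface at z = 0. Lengths are in mm, angles in rad, forces in N, time in s.
With the tool pointing down it reaches from about 300 to 775 mm from the base axis. Payload 14.6 kg.
Tool frame: the origin (TCP) lies between the finger pads; the fingertips stand 19 mm ahead of it and the grasp point (between the pads) is the TCP (manip.tcp_to_tips is the distance from the TCP to the fingertips, in mm); x points along the fingers, z is the direction in which the jaws open and shut, and the axes are right-handed (so a half turn about x gives the same grasp; the last joint's range is limited). The gripper opens to 94 mm and grips with 3 to 60 N. Pads are 16 mm wide; open, the fingers measure 119 mm over their backs; the gripper's body (75 mm by 177 mm) begins 78 mm behind the grasp point.
Start: joints at [-1.291, 0.3, 1.521, -0, 1.321, -0.067], TCP at [186.932, -517.248, 224.446] pointing down, gripper open.
Joint ranges: [-3.03, 3.03], [-0.79, 2.21], [0.23, 2.52], [-1.04, 4.18], [0, 3.07], [-2.55, 2.55]. Speed limits (rad/s): [2.22, 2.22, 2.57, 3.14, 3.14, 3.14].

### API

Orientations are given as [roll, pitch, yaw] about the fixed x, y, z axes, in that order (R = Rz(yaw) Ry(pitch) Rx(roll)).
In Python, from cell import manip gives the robot as it stands.
- The arm moves only by the tool jog_arm, never from a script. Its argument "moves" is a list that holds one entry, the list of rows, each a list of 6 numbers: the shift along the world's x, y, z in mm, then the turn, a rotation vector about the world's x, y, z in degrees. In form: [[[dx, dy, dz, wx, wy, wz], ...]]. A call has 1 to 5 rows; each row shifts and turns the pose as measured when the row begins; what a row does not reach is not made up. A row lasts 1/10 s, in which the tool goes at most 50 mm and 8.59 degrees, less where a joint would pass 70% of its speed; a pose out of reach is approached as far as the arm can. A call is refused whole if a number of a shift passes 50 or a number of a turn 8.59, either way. A call with a gripper value outside its range is refused whole. "gripper" is the opening, from -1 (shut) to 1 (fully open), set as the call begins (left out, the last holds). The fingers move at their own pace and stop on an object; "squeeze" is the grip in N (left out, the last holds). Time passes only in rows, so rows that do not move let the fingers close. It gives the time, the measured TCP pose, the force and the opening at its end, in the units of the state.
- manip.read_state(): the state, without advancing time (a new reading comes with each control period).
- manip.camera(name): name is "scene" or "top" or "wrist"; returns (picture, depth): 480x640x3 uint8, blue, green, red; 480x640 float32, mm along the optical axis (not along the pixel's ray), 0 where there is no reading.
- manip.camera_params(name): a dict with "fx", "fy", "cx", "cy" (pixels), "rvec" (rotation vector, rad) and "tvec" (3), from world to camera coordinates, as OpenCV has them. Camera axes: x right, y down, z forward; pixel columns grow to the right and rows downward; lengths in mm; the calibration is good to about 2 mm. The wrist camera is an equidistant fisheye: a pixel r from the principal point sees the ray r / f radians off the axis. A picture is of the moment at which its call begins: read the wrist's pose just before it. camera_params takes no time and is no camera call; for the wrist camera it gives the pose at the moment of the call.
- manip.sign_off(): hands the job in, once; it reports no verdict.
The state is a dict: "clock": time; "joints": joint angles; "qd": joint speeds; "effort": joint torques, N m; "eef_pos": TCP position; "eef_rot": TCP orientation; "wrist_force": force on the tool from outside, world axes, zero at the start; "moment": the same for the moment, N m; "finger_gap": finger opening in mm.
Only numpy, scipy, OpenCV 4.12 (cv2) and the standard library are available. Lean on these libraries where they do the work, as an engineer would, in place of code of your own. Each camera call takes 0.05 s, during which the arm holds its last target. There are 200 camera calls.

## Working session

There is one attempt and no reset: what is moved stays moved. The work goes in short steps, Python scripts to look and compute and a tool call to move; the robot and the scene stay as the last step left them, time stands still between calls to the robot, and variables do not carry over. Pictures are saved under pics/ and viewed, about 8 in all and at most 12, crops included, and the job is handed in when it is done.

Besides the shell and the picture viewer there is one more tool, called as name(argument=value, ...) on one line, values as JSON. jog_arm: Moves the arm, as the interface text tells. Its arguments: {"type":"object","properties":{"moves":{"type":"array","items":{"type":"array","items":{"type":"array","items":{"type":"number"}}}},"gripper":{"type":"number"},"squeeze":{"type":"number"}},"required":["moves"]}

```bash
ls; mkdir -p pics; cat > h.py <<'E'
import numpy as np, cv2
from cell import manip
def P(n):
    p=manip.camera_params(n); R=cv2.Rodrigues(np.array(p["rvec"],float))[0]; return p,R,np.array(p["tvec"],float).ravel()
def cloud(n,depth):
    p,R,t=P(n); v,u=np.mgrid[:480,:640]
    c=np.stack([(u-p["cx"])/p["fx"]*depth,(v-p["cy"])/p["fy"]*depth,depth],-1)
    return (c-t)@R   # world, HxWx3
def ray(n,u,v,z):
    p,R,t=P(n); d=R.T@np.array([(u-p["cx"])/p["fx"],(v-p["cy"])/p["fy"],1.]); o=-R.T@t
    return o+d*(z-o[2])/d[2]
def proj(n,X):
    p,R,t=P(n); c=R@np.array(X,float)+t; return p["fx"]*c[0]/c[2]+p["cx"],p["fy"]*c[1]/c[2]+p["cy"]
E
python3 - <<'E'
from h import *
for n in("top","scene"):
    im,d=manip.camera(n); cv2.imwrite(f"pics/{n}0.png",im); np.savez(f"{n}0.npz",im=im,d=d)
    p,R,t=P(n); print(n,p["fx"],-R.T@t,R[2])
print(manip.read_state())
E
```

```text
pics
top 436.11051372585644 [396.20208939 -29.92735084 948.98958236] [ 0.20840272 -0.01347559 -0.97795026]
scene 509.08048013929397 [1602.6884752  -208.07496558  806.46215906] [-0.81831142  0.12159089 -0.56176692]
{'clock': 0.1, 'joints': array([-1.29060175e+00,  3.00400476e-01,  1.52152750e+00,  7.72755489e-07,
        1.32073362e+00, -6.66257629e-02]), 'qd': array([-0.0010762 , -0.0025395 , -0.00100023, -0.00086022, -0.00136205,
        0.00213556]), 'effort': array([ 1.55368649e-03, -5.32644546e+01, -3.53283584e+01,  7.09601166e-02,
        2.34927284e-02, -5.25395910e-05]), 'eef_pos': array([ 186.87087855, -517.03791563,  223.94773591]), 'eef_rot': array([3.07426665, 1.56972739, 1.85029048]), 'wrist_force': array([-0.77969811, -0.78063242, -0.15138646]), 'moment': array([-0.01973044,  0.0309485 , -0.09176476]), 'finger_gap': 93.86527192777338}
```

View pics/top0.png

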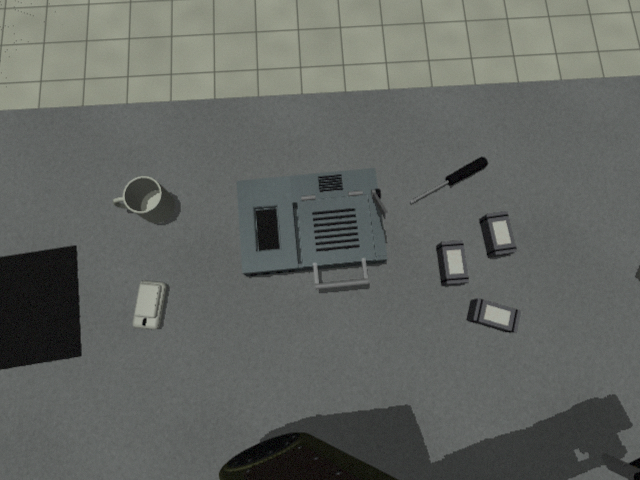

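View pics/scene0.png

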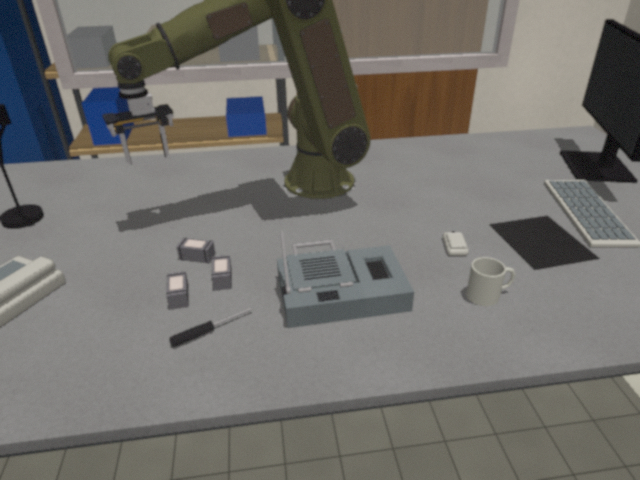

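The things that look like the battery in the top view are at pixels (454,263), (498,234) and (494,316). The leftmost, with the largest +y, is (454,263). I'll measure these and check with a crop.

```bash
python3 - <<'E'
from h import *
f=np.load("top0.npz"); im,d=f["im"],f["d"]; W=cloud("top",d)
def blobs(m,lo):
    n,l,s,c=cv2.connectedComponentsWithStats(m.astype(np.uint8))
    return [(l==i,c[i]) for i in range(1,n) if s[i,4]>lo]
def rect(n,m,z):   # contour pixels -> plane z -> minAreaRect
    c=max(cv2.findContours(m.astype(np.uint8),0,1)[0],key=cv2.contourArea).reshape(-1,2)
    X=np.array([ray(n,u,v,z)[:2] for u,v in c],np.float32); return cv2.minAreaRect(X)
print("desk z",np.median(W[330:360,300:400,2][d[330:360,300:400]>0]))
Z=W[...,2]; ok=d>0
for m,c in blobs(ok&(Z>38)&(Z<52)&(np.abs(W[...,1]+330)<180),150): print("bat",c,rect("top",m,45), np.median(Z[m]))
for m,c in blobs(ok&(Z>54)&(Z<72)&(W[...,0]>250),2000): print("unit",c,m.sum(),rect("top",m,60),np.median(Z[m]))
# white labels
g=im.min(2)
for m,c in blobs((g>130)&(Z<60)&(Z>30)&(W[...,1]<-100),80): print("label",c,rect("top",m,45))
# bay
print("bay z",np.median(Z[215:240,262:272]))
bm=(Z<54.5)&ok; bm[:200]=0;bm[258:]=0;bm[:,:246]=0;bm[:,288:]=0
for m,c in blobs(bm,200): print("bay",c,m.sum(),rect("top",m,60))
# pointer
pm=ok&(Z>72)&(W[...,1]<-40)&(W[...,1]>-200)&(W[...,0]>300)&(W[...,0]<720)
for m,c in blobs(pm,5): print("above",c,m.sum(),W[m].min(0),W[m].max(0),W[m].mean(0))
a=cv2.resize(im[205:340,425:525],None,fx=4,fy=4,interpolation=cv2.INTER_CUBIC)
b=cv2.resize(im[165:300,230:400],None,fx=4,fy=4,interpolation=cv2.INTER_CUBIC)[:, :]
o=np.hstack([a,b])[:, :]; o=cv2.resize(o,None,fx=.74,fy=.74); print(o.shape); cv2.imwrite("pics/crop1.png",o)
E
```

```text
desk z 0.4202547653001981
bat [500.57878151 232.55462185] ((571.4950561523438, -431.1856689453125), (90.4671630859375, 50.10924530029297), 4.762977600097656) 45.12643704443684
bat [454.32301342 261.62022704] ((515.4491577148438, -325.189453125), (90.3152847290039, 48.04945755004883), 0.8705219626426697) 45.29035224312133
bat [496.37236084 314.61900192] ((401.32916259765625, -397.2248229980469), (91.82001495361328, 46.681602478027344), 70.30026245117188) 45.63186508722861
unit [314.54119469 221.47542988] 12271 ((598.08984375, -31.7615966796875), (247.65200805664062, 302.145263671875), 2.215709686279297) 61.59788154602843
label [501.21682848 232.09061489] ((572.042724609375, -432.5870056152344), (49.3924560546875, 29.554643630981445), 4.236065864562988)
label [454.80246914 261.40740741] ((515.3457641601562, -326.656005859375), (29.396055221557617, 49.14105987548828), 89.69474792480469)
label [496.99150142 314.76487252] ((400.82720947265625, -398.63995361328125), (48.897796630859375, 29.713090896606445), 70.14463806152344)
bay z 48.07124627505807
bay [266.96969697 228.06464646] 990 ((606.9966430664062, 62.65837097167969), (92.47083282470703, 49.808135986328125), 2.2980172634124756)
above [380.30102041 204.09693878] 196 [ 582.73476057 -179.21750398   72.03617868] [ 674.15902742 -162.08138816  182.63914349] [ 625.76481545 -167.43762637  129.2144218 ]
(400, 799, 3)
```

View pics/crop1.png

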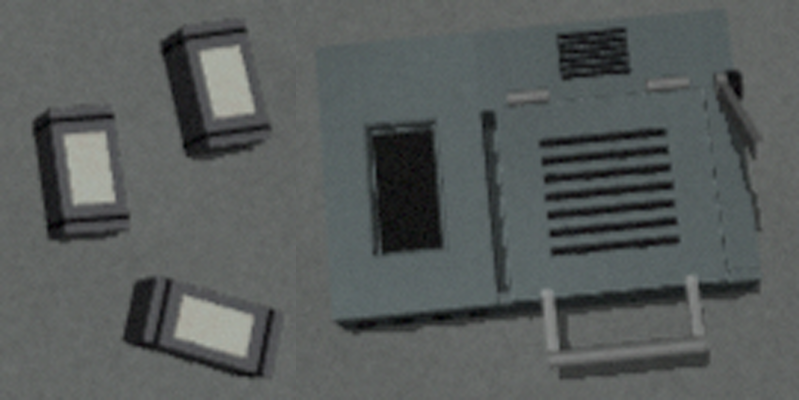

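The crop shows three alike blocks. The one at crop (82,170), top pixel (454,262), is the leftmost: y = -325 against -397 and -431. Its top height is 45 mm and its footprint 90 x 48 mm, so it matches the description. The bay is at (607, 62.7) with the unit yawed 2.3°, and its floor reads 48 mm as expected. Next I'll move above the battery.

jog_arm(moves=[[[45, 26, 0, 0, 0, -2.8], [45, 26, 0, 0, 0, -2.8], [45, 26, 0, 0, 0, -2.8], [45, 26, 0, 0, 0, -2.8], [45, 26, 0, 0, 0, -2.8]]], gripper=0.45, squeeze=25)

```text
clock: 0.6
eef_pos: [403.4, -390.1, 222.4]
eef_rot: [-2.731, 1.567, 2.065]
wrist_force: [-0.0, -1.5, 0.3]
finger_gap: 68.5
```

```bash
cat >> h.py <<'E'
from scipy.spatial.transform import Rotation as Ro
def st(p=True):
    s=manip.read_state(); R=Ro.from_euler("xyz",s["eef_rot"]).as_matrix()
    if p: print("t %.2f"%s["clock"],"tcp",s["eef_pos"].round(1),"x",R[:,0].round(3),"jawdir deg %.2f"%np.degrees(np.arctan2(R[1,2],R[0,2])),"z",R[:,2].round(3),"F",s["wrist_force"].round(1),"gap %.1f"%s["finger_gap"],"j",s["joints"].round(2))
    return s,R
E
python3 - <<'E'
from h import *
st()
f=np.load("top0.npz"); d=f["d"]; W=cloud("top",d); Z=W[...,2]
m=(d>0)&(Z>80)&(W[...,1]<-40)&(W[...,1]>-200)&(W[...,0]>300)&(W[...,0]<720)
a=np.radians(2.3); ux=np.array([np.cos(a),np.sin(a),0]); uy=np.array([-np.sin(a),np.cos(a),0]); C=np.array([607,62.7,0])+10*ux-92.5*uy; H=C+40*ux-50*uy; H[2]=63
print("centre",C,"hinge",H,"bar",H-182*ux)
X=W[m]-H; p=np.stack([-X@ux,X[:,2]],1); print("y off",np.percentile(X@uy,[5,50,95]))
th=np.arctan2(p[:,1],p[:,0]); r=np.hypot(*p.T); print(np.percentile(th,[5,25,50,75,95]),r.max())
v,u=np.where(m); o=np.argsort(v)
c,ev=np.linalg.eigh(np.cov(p.T)); print("pca angle",np.arctan(ev[1,1]/ev[0,1]), np.sqrt(c))
E
```

```text
t 0.60 tcp [ 403.4 -390.1  222.4] x [-0.002  0.003 -1.   ] jawdir deg -85.16 z [ 0.084 -0.996 -0.004] F [-0.  -1.5  0.3] gap 68.5 j [-0.83  0.33  1.49  0.    1.33  0.65]
centre [620.70413476 -29.32416362   0.        ] hinge [662.67850019 -77.67861168  63.        ] bar [480.82512028 -84.98259792  63.        ]
y off [-90.8319917  -85.90660958 -84.95475677]
[0.91218918 0.96571674 1.02153535 1.06227779 1.20627759] 141.79973625029854
pca angle 0.9514624980498465 [ 4.59204347 38.57204031]
```

jog_arm(moves=[[[40, 22, 0, 0, 0, -1.5], [40, 22, 0, 0, 0, -1.5], [32, 20, -20, 0, 0, -1.3], [0, 0, 0, 0, 0, 0], [0, 0, 0, 0, 0, 0]]])

```text
clock: 1.1
eef_pos: [523.5, -318.2, 200.0]
eef_rot: [-2.613, 1.565, 2.11]
wrist_force: [-0.1, 0.3, -0.4]
finger_gap: 68.1
```

```bash
cat >> h.py <<'E'
def wray(u,v,z,prm):
    p,R,t=prm; x,y=u-p["cx"],v-p["cy"]; r=np.hypot(x,y); a=r/p["fx"]; s=np.sin(a)/max(r,1e-9)
    d=R.T@np.array([x*s,y*s,np.cos(a)]); o=-R.T@t; return o+d*(z-o[2])/d[2]
def wproj(X,prm):
    p,R,t=prm; c=R@np.array(X,float)+t; h=np.hypot(c[0],c[1]); a=np.arctan2(h,c[2])*p["fx"]/max(h,1e-9); return c[0]*a+p["cx"],c[1]*a+p["cy"]
def wcloud(d,prm):
    p,R,t=prm; v,u=np.mgrid[:480,:640]; x,y=u-p["cx"],v-p["cy"]; r=np.hypot(x,y)+1e-9; k=np.tan(r/p["fx"])/r
    return (np.stack([x*k*d,y*k*d,d],-1)-t)@R
E
python3 - <<'E'
from h import *
s,R=st(); prm=P("wrist"); im,d=manip.camera("wrist"); print(prm[0]["fx"],-prm[1].T@prm[2]-s["eef_pos"],prm[1][2])
W=wcloud(d,prm); Z=W[...,2]
m=((d>0)&(abs(Z-45)<5)&(np.hypot(W[...,0]-515,W[...,1]+325)<75)).astype(np.uint8)
n,l,q,c=cv2.connectedComponentsWithStats(m); i=1+np.argmax(q[1:,4]); m=(l==i).astype(np.uint8); print(c[i],q[i])
k=max(cv2.findContours(m,0,1)[0],key=cv2.contourArea).reshape(-1,2)
print(cv2.minAreaRect(np.array([wray(u,v,45,prm)[:2] for u,v in k],np.float32)),np.median(Z[m>0]))
lab=((im.min(2)>110)&(m>0)).astype(np.uint8); lab=cv2.morphologyEx(lab,2,np.ones((3,3),np.uint8)); k=max(cv2.findContours(lab,0,1)[0],key=cv2.contourArea).reshape(-1,2)
print("label",cv2.minAreaRect(np.array([wray(u,v,45,prm)[:2] for u,v in k],np.float32)))
for X in[(515,-325,45)]: print(wproj(X,prm))
cv2.imwrite("pics/w1.png",im)
E
```

```text
t 1.10 tcp [ 523.5 -318.2  200. ] x [-0.003  0.005 -1.   ] jawdir deg -89.38 z [ 0.011 -1.    -0.005] F [-0.1  0.3 -0.4] gap 68.1 j [-0.61  0.46  1.36  0.    1.33  0.95]
371.64829954431775 [ 77.30298809   0.58331877 160.54548734] [-0.26614015  0.00279403 -0.9639303 ]
[337.29092702 234.44457594] [ 311  185   54  100 5070]
((517.834228515625, -324.4837341308594), (90.43512725830078, 45.64974594116211), 0.6908193230628967) 45.662215173867985
label ((520.6983642578125, -321.0308837890625), (59.161136627197266, 37.873172760009766), 1.597497820854187)
(np.float64(337.8540021882584), np.float64(239.32530666885063))
```

View pics/w1.png

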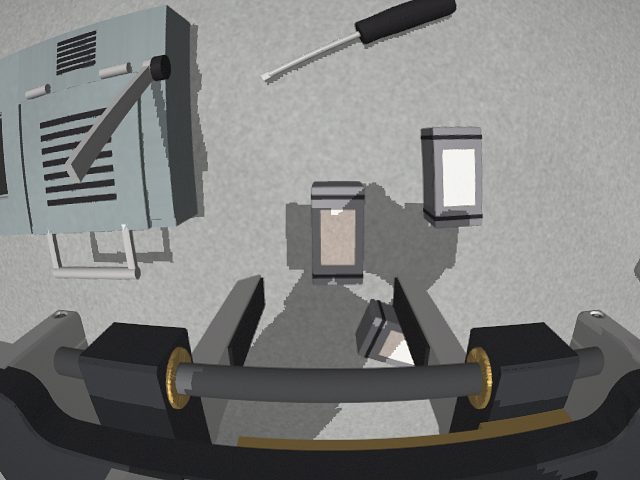

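The wrist view shows the chosen battery at (337,234) between the open fingers, with both neighbours clear. It measures (517.8, -324.5), yaw 0.7°, height 45.7 mm, which agrees with the top view to about 2 mm.

jog_arm(moves=[[[-7, -7, 0, -0.3, -0.2, 0], [0, 0, 0, 0, 0, 0], [0, 0, -40, 0, 0, 0], [0, 0, -40, 0, 0, 0], [0, 0, 0, 0, 0, 0]]])

```text
clock: 1.65
eef_pos: [512.1, -330.6, 121.4]
eef_rot: [0.885, 1.564, -0.681]
wrist_force: [-0.4, 0.3, -0.8]
finger_gap: 68.4
```

jog_arm(moves=[[[4.5, 5.5, 0, 0, 0, 0.4], [0, 0, 0, 0, 0, 0], [0, 0, -30, 0, 0, 0], [0, 0, -25, 0, 0, 0], [0, 0, 0, 0, 0, 0]]])

```text
clock: 2.15
eef_pos: [519.6, -327.9, 75.7]
eef_rot: [0.92, 1.551, -0.641]
wrist_force: [0.2, -0.9, 0.5]
finger_gap: 68.2
```

```bash
python3 -c "
from h import *
st()"
```

```text
t 2.15 tcp [ 519.6 -327.9   75.7] x [ 0.016 -0.012 -1.   ] jawdir deg -89.42 z [ 0.01  -1.     0.012] F [ 0.2 -0.9  0.5] gap 68.2 j [-0.62  0.58  1.48 -0.    1.06  0.94]
```

jog_arm(moves=[[[-1.5, 1.5, -15, 0.35, 0.5, 0], [-1, 1, -12, 0.3, 0.4, 0], [0, 0, -7, 0, 0, 0], [0, 0, 0, 0, 0, 0]]])

```text
clock: 2.55
eef_pos: [518.8, -326.4, 44.4]
eef_rot: [0.87, 1.566, -0.69]
wrist_force: [0.2, -0.1, -0.1]
finger_gap: 67.8
```

```bash
python3 -c "
from h import *
st()"
```

```text
t 2.55 tcp [ 518.8 -326.4   44.4] x [ 0.004 -0.003 -1.   ] jawdir deg -89.39 z [ 0.011 -1.     0.003] F [ 0.2 -0.1 -0.1] gap 67.8 j [-0.62  0.63  1.49 -0.    1.02  0.94]
```

jog_arm(moves=[[[-1.5, 0.5, -5, 0.1, 0.2, 0], [0, 0, -3, 0, 0, 0], [0, 0, 0, 0, 0, 0]]])

```text
clock: 2.85
eef_pos: [517.5, -326.1, 36.6]
eef_rot: [0.41, 1.569, -1.15]
wrist_force: [0.1, 0.7, -0.2]
finger_gap: 68.5
```

jog_arm(moves=[[[0, 0, 0, 0, 0, 0], [0, 0, 0, 0, 0, 0], [0, 0, 0, 0, 0, 0], [0, 0, 0, 0, 0, 0], [0, 0, 0, 0, 0, 0]]], gripper=-1, squeeze=30)

```text
clock: 3.35
eef_pos: [517.7, -326.2, 37.2]
eef_rot: [0.589, 1.568, -0.971]
wrist_force: [0.5, 0.7, -1.4]
finger_gap: 45.6
```

```bash
python3 -c "
from h import *
st()"
```

```text
t 3.35 tcp [ 517.7 -326.2   37.2] x [ 0.002 -0.002 -1.   ] jawdir deg -89.39 z [ 0.011 -1.     0.002] F [ 0.5  0.7 -1.4] gap 45.6 j [-0.62  0.64  1.49 -0.    1.01  0.94]
```

jog_arm(moves=[[[0, 0, 15, 0, 0, 0], [0, 0, 40, 0, 0, 0], [0, 0, 50, 0, 0, 0], [0, 0, 50, 0, 0, 0], [0, 0, 45, 0, 0, 0]]])

```text
clock: 3.85
eef_pos: [513.3, -323.3, 239.5]
eef_rot: [-2.114, 1.559, 2.609]
wrist_force: [0.1, -0.2, -3.0]
finger_gap: 45.8
```

jog_arm(moves=[[[0, 15, 35, 0, 0, 0], [10, 40, 0, 0, 0, 0.5], [10, 45, 0, 0, 0, 0.5], [10, 45, 0, 0, 0, 0.5], [10, 45, 0, 0, 0, 0]]])

```text
clock: 4.35
eef_pos: [552.0, -132.1, 289.7]
eef_rot: [0.89, 1.567, -0.652]
wrist_force: [0.8, -0.0, -3.1]
finger_gap: 45.8
```

jog_arm(moves=[[[10, 45, 0, 0, 0, 0], [10, 40, 0, 0, 0, 0], [10, 20, 0, 0, 0, 0], [0, 0, 0, 0, 0, 0], [0, 0, 0, 0, 0, 0]]])

```text
clock: 4.85
eef_pos: [581.1, -17.1, 294.8]
eef_rot: [1.18, 1.564, -0.356]
wrist_force: [-0.1, -0.1, -1.8]
finger_gap: 45.6
```

```bash
python3 - <<'E'
from h import *
s,R=st(); prm=P("wrist"); im,d=manip.camera("wrist"); 
W=wcloud(d,prm); np.savez("w2.npz",im=im,d=d,W=W); cv2.imwrite("pics/w2.png",im)
E
```

```text
t 4.85 tcp [581.1 -17.1 294.8] x [ 0.006 -0.002 -1.   ] jawdir deg -87.96 z [ 0.036 -0.999  0.002] F [-0.1 -0.1 -1.8] gap 45.6 j [-0.09  0.33  1.32 -0.    1.48  1.44]
```

View pics/w2.png

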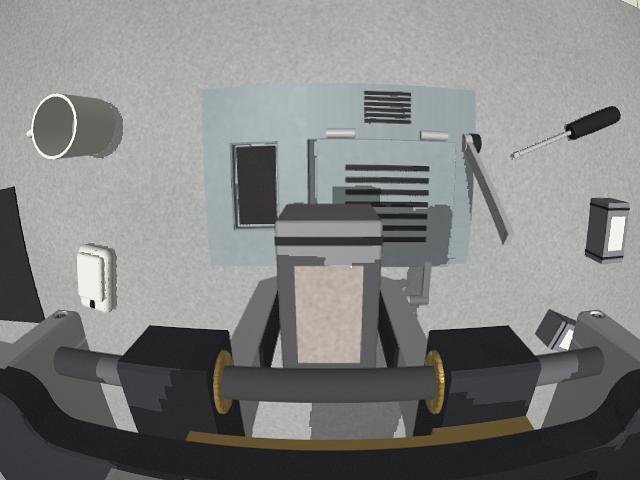

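```bash
python3 - <<'E'
from h import *
f=np.load("w2.npz"); im,d,W=f["im"],f["d"],f["W"]; Z=W[...,2]; prm=P("wrist"); s,R=st(0)
# bay: depth-based and colour rim
bm=((d>0)&(Z<55)).astype(np.uint8); bm[:130]=0;bm[240:]=0;bm[:,:222]=0;bm[:,:]=bm; bm[:,290:]=0
n,l,q,c=cv2.connectedComponentsWithStats(bm); i=1+np.argmax(q[1:,4]); print(q[i],c[i],"floor z",np.median(Z[l==i]),"unit top z",np.median(Z[140:230,212:228]))
k=max(cv2.findContours((l==i).astype(np.uint8),0,1)[0],key=cv2.contourArea).reshape(-1,2)
X=np.array([wray(u,v,60,prm)[:2] for u,v in k],np.float32); print("bay",cv2.minAreaRect(X))
# unit-top edge depth gradient along rows/cols through bay
e=lambda a:np.round(a,1).tolist()
print("row185 z",e(Z[185,226:284])); print("col255 z",e(Z[136:150,255]),e(Z[218:234,255]))
# battery top in hand
bt=((d>0)&(Z>285)&(Z<312)).astype(np.uint8); bt[:200]=0; bt[265:]=0; bt[:,:270]=0; bt[:,390:]=0
B=W[bt>0]; print("batt top z",np.median(B[:,2]),"x max",np.percentile(B[:,0],[90,98,99.5]),"y",B[:,1].min(),B[:,1].max())
print("col330 x/z",[(r,W[r,330].round(1).tolist()) for r in range(200,226,2)])
print("tcp",s["eef_pos"])
E
```

```text
[ 232  143   46   85 3578] [255.23896031 184.91252096] floor z 48.9785323351098 unit top z 60.612870999296206
bay ((610.285400390625, 63.60492706298828), (91.86555480957031, 48.47873306274414), 2.0497288703918457)
row185 z [61.2, 60.6, 61.4, 60.8, 59.9, 59.9, 58.3, 56.7, 52.0, 47.8, 48.7, 48.3, 48.5, 50.2, 50.5, 48.2, 50.6, 49.8, 48.7, 47.8, 47.8, 49.4, 47.5, 48.3, 48.5, 48.8, 49.5, 50.2, 50.1, 49.3, 48.2, 47.8, 48.2, 50.4, 49.8, 47.5, 47.6, 48.2, 48.7, 48.0, 47.6, 49.9, 49.9, 49.1, 49.8, 49.1, 49.6, 49.3, 49.8, 48.7, 46.9, 58.4, 60.1, 62.4, 59.7, 61.2, 61.1, 59.6]
col255 z [59.9, 60.3, 61.6, 59.2, 61.0, 60.2, 61.3, 60.0, 48.1, 48.7, 48.2, 50.6, 456.0, 48.4] [50.0, 48.1, 48.8, 48.1, 47.6, 47.5, 47.9, 47.9, 53.0, 52.7, 58.1, 60.2, 60.6, 60.2, 61.1, 60.1]
batt top z 303.1948595652914 x max [625.010707   625.82735459 626.07481718] y -38.365334103346036 8.271497976926705
col330 x/z [(200, [598.0, -17.9, 67.5]), (202, [595.8, -17.9, 67.3]), (204, [625.3, -15.7, 261.5]), (206, [625.2, -15.7, 267.4]), (208, [625.2, -15.6, 273.6]), (210, [625.5, -15.6, 280.6]), (212, [625.0, -15.6, 283.6]), (214, [625.2, -15.5, 289.6]), (216, [625.6, -15.5, 296.2]), (218, [625.7, -15.4, 301.0]), (220, [625.1, -15.5, 302.4]), (222, [624.7, -15.5, 304.8]), (224, [623.6, -15.5, 303.4])]
tcp [581.12861717 -17.31900199 294.8279376 ]
```

The wrist view shows the bay at (255,185) and the battery in hand with its +x edge at row 221. The bay measures 91.9 x 48.5 mm with its floor at 49 mm, which fits. Combining both views, the TCP goes to about (610.3, 62.2) with jaw direction -87.8°, and the battery is seated at TCP z of about 85.

jog_arm(moves=[[[10, 30, -10, 0.1, 0.3, 0.1], [10, 30, -30, 0, 0, 0], [5, 12, -40, 0, 0, 0], [0, 0, -30, 0, 0, 0], [0, 0, 0, 0, 0, 0]]])

```text
clock: 5.4
eef_pos: [605.8, 50.6, 184.4]
eef_rot: [1.23, 1.566, -0.313]
wrist_force: [0.3, -0.5, -3.3]
finger_gap: 45.6
```

```bash
python3 -c "
from h import *
st()"
```

```text
t 5.40 tcp [605.8  50.6 184.4] x [ 0.004 -0.001 -1.   ] jawdir deg -88.36 z [ 0.029 -1.     0.002] F [ 0.3 -0.5 -3.3] gap 45.6 j [ 0.02  0.46  1.4  -0.    1.28  1.57]
```

jog_arm(moves=[[[3.5, 9, -15, 0, 0.2, 0.5], [1, 2.5, -20, 0, 0, 0], [0, 0, -15, 0, 0, 0], [0, 0, -5, 0, 0, 0], [0, 0, 0, 0, 0, 0]]])

```text
clock: 5.9
eef_pos: [612.8, 60.1, 132.2]
eef_rot: [1.364, 1.563, -0.172]
wrist_force: [0.3, 1.6, -3.5]
finger_gap: 46.0
```

```bash
python3 - <<'E'
from h import *
s,R=st(); prm=P("wrist"); im,d=manip.camera("wrist"); W=wcloud(d,prm); Z=W[...,2]; st()
# rim of bay on +x side and on sides, z profile along world-x through y=62 & along y at x~650
for r in range(150,300,6): print(r,[W[r,c].round(0).astype(int).tolist() for c in (290,330,370)]) if r%12==6 else 0
cv2.imwrite("pics/w3.png",im[100:400,120:540])
E
```

```text
t 5.90 tcp [612.8  60.1 132.2] x [ 0.007 -0.001 -1.   ] jawdir deg -88.02 z [ 0.035 -0.999  0.002] F [ 0.3  1.6 -3.5] gap 46.0 j [ 0.04  0.52  1.43 -0.    1.18  1.58]
t 5.95 tcp [612.9  60.1 132.7] x [ 0.008 -0.001 -1.   ] jawdir deg -88.03 z [ 0.034 -0.999  0.002] F [-0.2 -0.  -2.7] gap 45.8 j [ 0.04  0.52  1.43 -0.    1.18  1.58]
150 [[684, 87, 62], [685, 62, 61], [686, 37, 61]]
162 [[677, 87, 61], [677, 62, 60], [678, 37, 61]]
174 [[669, 87, 61], [670, 62, 60], [671, 37, 60]]
186 [[662, 87, 62], [662, 61, 61], [663, 36, 60]]
198 [[652, 88, 49], [653, 61, 48], [656, 36, 60]]
210 [[657, 81, 119], [657, 62, 119], [658, 42, 118]]
222 [[655, 79, 141], [656, 62, 140], [657, 45, 140]]
234 [[650, 78, 141], [651, 61, 141], [652, 45, 142]]
246 [[645, 78, 141], [646, 61, 141], [646, 44, 139]]
258 [[639, 78, 140], [640, 61, 141], [641, 44, 141]]
270 [[634, 78, 140], [635, 61, 141], [635, 43, 141]]
282 [[628, 79, 139], [629, 61, 141], [630, 43, 141]]
294 [[623, 78, 141], [623, 60, 140], [624, 43, 140]]
```

View pics/w3.png

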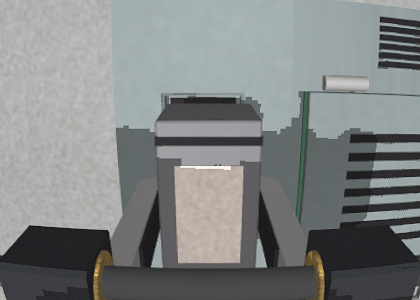

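```bash
python3 - <<'E'
from h import *
prm=P("wrist"); im=cv2.imread("pics/w3.png"); s,R=st()
g=cv2.cvtColor(im,6).astype(int)
print("row98",g[98,152:254].tolist()); print("col200",g[88:125,200].tolist())
for n,u,v,z in [("rimL",282,194,60),("rimR",364,194,60),("batL",278,221,s["eef_pos"][2]+7.8),("batR",382,221,s["eef_pos"][2]+7.8)]: print(n,wray(u,v,z,prm).round(1))
E
```

```text
t 5.95 tcp [612.9  60.1 132.7] x [ 0.008 -0.001 -1.   ] jawdir deg -88.03 z [ 0.034 -0.999  0.002] F [-0.2 -0.  -2.7] gap 45.8 j [ 0.04  0.52  1.43 -0.    1.18  1.58]
row98 [174, 174, 174, 174, 172, 172, 173, 174, 178, 117, 117, 137, 117, 64, 88, 106, 100, 144, 89, 42, 44, 47, 46, 45, 44, 43, 44, 45, 46, 46, 46, 47, 48, 45, 47, 39, 33, 35, 30, 32, 30, 36, 33, 34, 33, 33, 33, 32, 35, 34, 30, 35, 33, 34, 34, 31, 33, 30, 34, 32, 33, 32, 32, 29, 32, 30, 31, 27, 30, 31, 29, 28, 29, 30, 31, 26, 28, 30, 27, 29, 29, 30, 26, 41, 88, 101, 101, 92, 81, 130, 147, 146, 167, 135, 103, 104, 104, 106, 104, 99, 166, 176]
col200 [170, 171, 170, 171, 165, 146, 137, 163, 157, 59, 35, 35, 37, 36, 38, 54, 69, 72, 74, 73, 69, 71, 72, 75, 71, 72, 73, 73, 70, 75, 74, 72, 100, 131, 143, 151, 163]
rimL [656.3  91.8  60. ]
rimR [658.   39.7  60. ]
batL [655.8  83.7 140.5]
batR [657.3  39.6 140.5]
```

jog_arm(moves=[[[-2.7, 3.2, 0, 0.1, 0.4, 0.1], [0, 0, -12, 0, 0, 0], [0, 0, -10, 0, 0, 0], [0, 0, 0, 0, 0, 0]]])

```text
clock: 6.35
eef_pos: [610.7, 63.5, 111.2]
eef_rot: [1.754, 1.567, 0.219]
wrist_force: [-0.5, -0.4, -2.8]
finger_gap: 45.4
```

```bash
python3 -c "
from h import *
st()"
```

```text
t 6.35 tcp [610.7  63.5 111.2] x [ 0.004  0.001 -1.   ] jawdir deg -87.92 z [ 0.036 -0.999 -0.001] F [-0.5 -0.4 -2.8] gap 45.4 j [0.04 0.55 1.45 0.   1.14 1.58]
```

jog_arm(moves=[[[-0.3, 0, -5, 0, 0.2, 0], [0, 0, -4, 0, 0, 0], [0, 0, -3, 0, 0, 0], [0, 0, -2, 0, 0, 0], [0, 0, 0, 0, 0, 0]]])

```text
clock: 6.85
eef_pos: [610.4, 63.4, 95.7]
eef_rot: [-2.75, 1.57, 1.999]
wrist_force: [0.0, 0.5, -3.2]
finger_gap: 45.5
```

```bash
python3 -c "
from h import *
st()"
```

```text
t 6.85 tcp [610.4  63.4  95.7] x [-0.     0.001 -1.   ] jawdir deg -87.93 z [ 0.036 -0.999 -0.001] F [ 0.   0.5 -3.2] gap 45.5 j [0.04 0.57 1.45 0.   1.12 1.58]
```

jog_arm(moves=[[[0, 0, -2, 0, 0, 0], [0, 0, -2, 0, 0, 0], [0, 0, -2, 0, 0, 0], [0, 0, -1, 0, 0, 0]]])

```text
clock: 7.25
eef_pos: [610.7, 63.4, 88.7]
eef_rot: [2.415, 1.57, 0.88]
wrist_force: [0.2, -0.5, -3.8]
finger_gap: 45.8
```

```bash
python3 -c "
from h import *
st()"
```

```text
t 7.25 tcp [610.7  63.4  88.7] x [ 0.001  0.001 -1.   ] jawdir deg -87.93 z [ 0.036 -0.999 -0.001] F [ 0.2 -0.5 -3.8] gap 45.8 j [0.04 0.58 1.46 0.   1.11 1.58]
```

No side force with the bottom at about 51.5 mm, so the block is inside the bay. I'll go down to the floor and watch for upward force.

jog_arm(moves=[[[0, 0, -1.5, 0, 0, 0], [0, 0, -1, 0, 0, 0], [0, 0, -1, 0, 0, 0]]])

```text
clock: 7.55
eef_pos: [610.8, 63.5, 85.2]
eef_rot: [2.251, 1.57, 0.716]
wrist_force: [-6.3, -0.3, 10.4]
finger_gap: 45.6
```

jog_arm(moves=[[[0, 0, -0.7, 0, 0, 0], [0, 0, -0.5, 0, 0, 0]]])

```text
clock: 7.75
eef_pos: [610.8, 63.5, 85.2]
eef_rot: [2.043, 1.569, 0.509]
wrist_force: [-3.9, -0.3, 2.9]
finger_gap: 45.9
```

```bash
python3 -c "
from h import *
st()"
```

```text
t 7.75 tcp [610.8  63.5  85.2] x [ 0.001  0.001 -1.   ] jawdir deg -87.92 z [ 0.036 -0.999 -0.001] F [-3.9 -0.3  2.9] gap 45.9 j [0.04 0.58 1.46 0.   1.1  1.58]
```

Contact came exactly at TCP z = 85.2, which is 48 + 37.2. Now I'll release and back off upward.

jog_arm(moves=[[[0, 0, 0, 0, 0, 0], [0, 0, 0, 0, 0, 0], [0, 0, 0, 0, 0, 0], [0, 0, 0, 0, 0, 0]]], gripper=0.45)

```text
clock: 8.15
eef_pos: [611.6, 63.5, 85.9]
eef_rot: [1.766, 1.567, 0.232]
wrist_force: [-0.1, -0.7, 0.6]
finger_gap: 67.9
```

jog_arm(moves=[[[0, 0, 10, 0, 0, 0], [0, 0, 30, 0, 0, 0], [0, 0, 50, 0, 0, 0], [0, 0, 50, 0, 0, 0], [0, 0, 0, 0, 0, 0]]])

```text
clock: 8.65
eef_pos: [610.1, 63.4, 232.8]
eef_rot: [1.86, 1.568, 0.326]
wrist_force: [0.5, -0.3, 0.3]
finger_gap: 68.0
```

jog_arm(moves=[[[-40, 0, 10, 0, 0, 0], [-45, -30, 0, 0, 0, 0], [-30, -20, 0, 0, 0, 0], [0, 0, 0, 0, 0, 0], [0, 0, 0, 0, 0, 0]]])

```text
clock: 9.15
eef_pos: [494.3, 14.4, 244.1]
eef_rot: [1.662, 1.566, 0.128]
wrist_force: [0.0, -0.8, 0.5]
finger_gap: 68.1
```

```bash
python3 - <<'E'
from h import *
s,R=st(); prm=P("wrist"); im,d=manip.camera("wrist"); W=wcloud(d,prm); Z=W[...,2]; np.savez("w4.npz",im=im,d=d,W=W)
m=((d>0)&(Z>86)&(Z<105)&(W[...,1]>20)&(W[...,1]<110)&(W[...,0]>540)&(W[...,0]<680)).astype(np.uint8)
n,l,q,c=cv2.connectedComponentsWithStats(m); i=1+np.argmax(q[1:,4]); print(q[i],c[i])
X=W[l==i]; A=np.c_[X[:,:2]-X[:,:2].mean(0),np.ones(len(X))]; print("plane",np.linalg.lstsq(A,X[:,2],rcond=None)[0])
k=max(cv2.findContours((l==i).astype(np.uint8),0,1)[0],key=cv2.contourArea).reshape(-1,2)
print("batt top",cv2.minAreaRect(np.array([wray(u,v,93,prm)[:2] for u,v in k],np.float32)))
cv2.imwrite("pics/w4.png",im)
E
```

```text
t 9.15 tcp [494.3  14.4 244.1] x [ 0.005  0.001 -1.   ] jawdir deg -87.89 z [ 0.037 -0.999 -0.   ] F [ 0.  -0.8  0.5] gap 68.1 j [-0.05  0.16  1.65  0.    1.33  1.49]
[ 248   44   56  105 5614] [275.5033844   96.43498397]
plane [-2.68370274e-04  4.53491840e-03  9.37150608e+01]
batt top ((610.0810546875, 63.925071716308594), (89.41361236572266, 46.766109466552734), 2.0000412464141846)
```

View pics/w4.png

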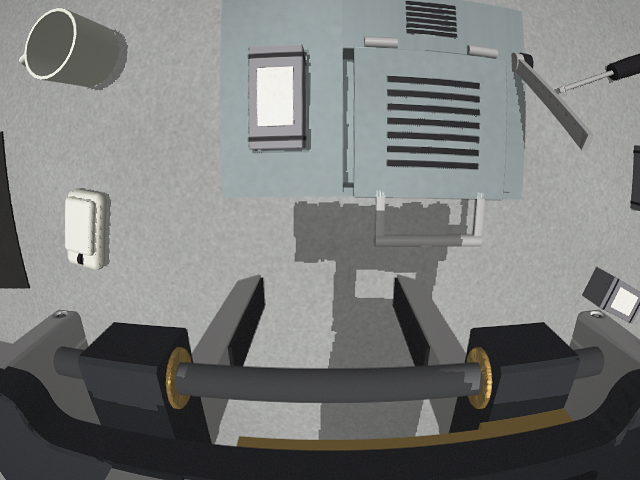

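The wrist view shows the battery at (275,96) in the bay: top z = 93.7 (expected 93), centre (610, 64), yaw 2.0°, flat to 0.005. The bar is at (430,240) and the pointer runs from (515,60) to (585,145). Next I'll measure both.

```bash
cat > pt.py <<'E'
from h import *
a=np.radians(2.2); ux=np.array([np.cos(a),np.sin(a),0]); uy=np.array([-np.sin(a),np.cos(a),0])
H=np.array([663.5,-77.3,63.])
def pointer(W,d,pr=True):
    X=W-H; r=-X@ux; y=X@uy; z=X[...,2]
    m=(d>0)&(y<-77)&(y>-103)&(z>12)&(z<140)&(r>5)&(r<150)
    p=np.stack([r[m],z[m]],1)
    for _ in range(4):
        c=p.mean(0); _,_,V=np.linalg.svd(p-c,full_matrices=False); v=V[0]*np.sign(V[0,1]); n=np.array([-v[1],v[0]]); e=(p-c)@n; p=p[abs(e)<max(2.5*e.std(),2)]
    off=(p.mean(0)@n)
    if pr: print("pointer",len(p),"angle %.4f"%np.arctan2(v[1],v[0]),"rms %.2f"%e.std(),"offset from hinge %.1f"%off,"y",np.percentile(y[m],[2,50,98]).round(1),"rmax %.1f"%np.hypot(r[m],z[m]).max())
def flap(W,d,th):
    # plate surface fit in hinge frame: points within flap width, r 20..130
    X=W-H; r=-X@ux; y=X@uy; z=X[...,2]; rr=r*np.cos(th)+z*np.sin(th); h=-r*np.sin(th)+z*np.cos(th)
    m=(d>0)&(abs(y)<70)&(rr>20)&(rr<132)&(abs(h-3)<8)
    p=np.stack([r[m],z[m]],1)
    for _ in range(4):
        c=p.mean(0); _,_,V=np.linalg.svd(p-c,full_matrices=False); v=V[0]*np.sign(V[0,0]); n=np.array([-v[1],v[0]]); e=(p-c)@n; p=p[abs(e)<max(2.5*e.std(),1.5)]
    print("flap",len(p),"angle %.4f"%np.arctan2(v[1],v[0]),"rms %.2f"%e.std(),"offset %.1f"%(p.mean(0)@n))
E
python3 - <<'E'
from pt import *
f=np.load("w4.npz"); W,d=f["W"],f["d"]; print("wrist"); pointer(W,d); flap(W,d,0)
for n in("top","scene"):
    g=np.load(n+"0.npz"); print(n); w=cloud(n,g["d"]); pointer(w,g["d"]); flap(w,g["d"],0)
Z=W[...,2]; m=(d>0)&(Z>55)&(Z<76)&(W[...,0]>465)&(W[...,0]<500)&(W[...,1]<0)&(W[...,1]>-160); m[:228]=0
B=W[m]; print("bar pts",len(B),B.mean(0),B.min(0),B.max(0)); c=B.mean(0); V=np.linalg.svd(B-c,full_matrices=False)[2][0]; print("dir deg",np.degrees(np.arctan2(V[0],V[1])))
v,u=np.where(m); print(u.min(),u.max(),v.min(),v.max())
print("y extents of bar px",W[240,376:384,1].round(0),W[240,478:488,1].round(0))
print("x,z down col 410",[W[r,410].round(1).tolist() for r in range(230,252,2)])
E
```

```text
wrist
pointer 1756 angle 0.9696 rms 4.59 offset from hinge 3.0 y [-89.5 -84.2 -82.9] rmax 141.4
flap 16351 angle -0.0011 rms 0.73 offset 3.7
top
pointer 162 angle 0.9560 rms 4.59 offset from hinge 4.2 y [-91.4 -86.2 -85.3] rmax 142.2
flap 3457 angle 0.0014 rms 1.45 offset 2.9
scene
pointer 138 angle 0.9684 rms 2.25 offset from hinge 7.3 y [-90.4 -87.9 -84.4] rmax 138.4
flap 1458 angle -0.0014 rms 1.41 offset 1.9
bar pts 1465 [484.87905628 -81.25219378  67.85101505] [ 476.24424838 -137.56196581   60.01162394] [498.19167145 -28.97187573  71.4321317 ]
dir deg -2.0669399875067187
375 482 228 246
y extents of bar px [-30. -31. -32. -33. -34. -35. -35. -36.] [-133. -134. -135. -137. -137. -170. -173. -174. -175. -176.]
x,z down col 410 [[477.8, -78.3, -0.7], [475.8, -78.1, 1.1], [488.7, -63.3, 64.4], [487.5, -62.7, 67.6], [485.8, -62.6, 68.7], [484.1, -62.5, 69.8], [481.9, -62.9, 69.0], [480.1, -63.0, 69.5], [477.6, -63.6, 67.7], [456.7, -80.1, 0.1], [454.2, -80.4, -0.1]]
```

jog_arm(moves=[[[-1, -10, 0, 0, 0.2, 8.5], [-1, -10, 0, 0, 0, 8.5], [-1, -10, 0, 0, 0, 8.5], [-1, -10, 0, 0, 0, 8.5], [-1, -10, 0, 0, 0, 8.5]]], gripper=-0.36)

```text
clock: 9.7
eef_pos: [493.1, -34.2, 243.5]
eef_rot: [2.671, 1.569, 1.892]
wrist_force: [0.2, -0.8, 0.4]
finger_gap: 32.2
```

jog_arm(moves=[[[-1, -10, 0, 0, 0, 8.5], [-1, -10, 0, 0, 0, 8.5], [-1, -10, 0, 0, 0, 8.5], [-1, -10, 0, 0, 0, 8.5], [0, 0, 0, 0, 0, 0]]])

```text
clock: 10.2
eef_pos: [492.9, -74.6, 242.2]
eef_rot: [2.931, 1.567, 2.754]
wrist_force: [-0.6, -0.5, 1.4]
finger_gap: 30.3
```

```bash
sed -i 's/2\.2)/2.1)/; s/663\.5,-77\.3/665.3,-77.2/' pt.py; cat >> pt.py <<'E'
def edges(W,d,th0=.965):
    X=W-H; r=-X@ux; y=X@uy; z=X[...,2]; th=th0
    for _ in range(3):
        rr=r*np.cos(th)+z*np.sin(th); h=-r*np.sin(th)+z*np.cos(th)
        m=(d>0)&(y<-76)&(y>-103)&(rr>28)&(rr<132)&(abs(h)<12)
        b=((rr[m]-28)//4).astype(int); hh=h[m]; ks=[k for k in range(26) if (b==k).sum()>5]
        c=28+4*np.array(ks)+2; lo=[np.percentile(hh[b==k],4) for k in ks]; hi=[np.percentile(hh[b==k],96) for k in ks]
        f=lambda q:(lambda p:(p,np.std(np.polyval(p,c)-q)))(np.polyfit(c,q,1))
        (pl,sl),(ph,sh)=f(lo),f(hi); th+=np.arctan((pl[0]+ph[0])/2)
    print("edges angle lo %.4f hi %.4f"%(th+pl[0]-(pl[0]+ph[0])/2,th+ph[0]-(pl[0]+ph[0])/2),"rms %.2f %.2f"%(sl,sh),"h at 80: %.1f %.1f"%(np.polyval(pl,80),np.polyval(ph,80)),len(ks))
E
python3 - <<'E'
from pt import *
st()
f=np.load("w4.npz"); edges(f["W"],f["d"])
for n in("top","scene"):
    g=np.load(n+"0.npz"); print(n); edges(cloud(n,g["d"]),g["d"])
f=np.load("w2.npz"); edges(f["W"],f["d"])
E
```

```text
t 10.20 tcp [492.9 -74.6 242.2] x [-0.004  0.001 -1.   ] jawdir deg -10.11 z [ 0.984 -0.176 -0.004] F [-0.6 -0.5  1.4] gap 30.3 j [-0.22  0.17  1.64  0.    1.34 -0.05]
edges angle lo 0.9711 hi 0.9694 rms 0.36 0.11 h at 80: -5.9 7.4 26
top
edges angle lo 0.9587 hi 0.9863 rms 1.73 0.95 h at 80: -5.5 5.6 10
scene
edges angle lo 1.0179 hi 0.9640 rms 3.67 1.47 h at 80: 1.1 8.9 11
edges angle lo 0.9752 hi 0.9711 rms 0.41 0.19 h at 80: -5.6 7.6 26
```

jog_arm(moves=[[[-5, -5, 0, 0, -0.2, 6.2], [-4.4, -4.4, 0, 0, 0, 6], [0, 0, -40, 0, 0, 0], [0, 0, -40, 0, 0, 0], [0, 0, 0, 0, 0, 0]]])

```text
clock: 10.7
eef_pos: [486.4, -81.6, 160.3]
eef_rot: [0.63, 1.569, 0.653]
wrist_force: [0.5, -0.1, 0.3]
finger_gap: 30.2
```

```bash
python3 - <<'E'
from pt import *
st(); prm=P("wrist"); im,d=manip.camera("wrist"); W=wcloud(d,prm); np.savez("w5.npz",im=im,d=d,W=W); Z=W[...,2]
m=(d>0)&(Z>55)&(Z<76)&(W[...,0]>460)&(W[...,0]<500)&(W[...,1]<-45)&(W[...,1]>-125); B=W[m]; print(len(B),B.mean(0),np.percentile(B,[2,98],axis=0))
A=np.polyfit(B[:,1],B[:,0],1); print("bar x at y=-84:",np.polyval(A,-84),"slope deg",np.degrees(A[0])); edges(W,d); flap(W,d,0)
cv2.imwrite("pics/w5.png",im)
E
```

```text
t 10.70 tcp [486.4 -81.6 160.3] x [ 0.002  0.001 -1.   ] jawdir deg 1.30 z [1.    0.023 0.002] F [ 0.5 -0.1  0.3] gap 30.2 j [-0.24  0.24  1.76  0.    1.15 -0.26]
1735 [483.00280462 -83.38584117  68.23487501] [[ 476.90501108 -123.20494341   64.56949983]
 [ 489.04075091  -46.49020409   70.41241476]]
bar x at y=-84: 483.02471205217165 slope deg -2.0437762373709347
edges angle lo 0.9737 hi 1.0072 rms 2.80 1.41 h at 80: -6.3 3.8 16
flap 22439 angle -0.0011 rms 0.64 offset 3.7
```

View pics/w5.png

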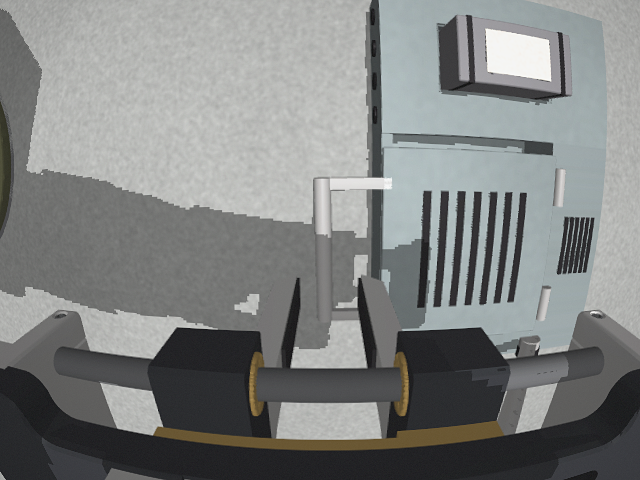

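The wrist view shows the bar (323,250) running between the open fingers, and the battery flush in its bay. The bar axis is at x = 483.0, 2.0° off, as expected. Now I'll descend onto it.

jog_arm(moves=[[[-3, -2, 0, 0, 0.1, 0.8], [0, 0, -30, 0, 0, 0], [0, 0, -30, 0, 0, 0], [0, 0, 0, 0, 0, 0]]])

```text
clock: 11.15
eef_pos: [488.6, -84.1, 109.7]
eef_rot: [-0.171, 1.557, -0.136]
wrist_force: [-0.3, 0.8, 0.2]
finger_gap: 29.9
```

```bash
python3 -c "
from h import *
st()"
```

```text
t 11.15 tcp [488.6 -84.1 109.7] x [ 0.014 -0.002 -1.   ] jawdir deg 1.97 z [0.999 0.034 0.014] F [-0.3  0.8  0.2] gap 29.9 j [-0.25  0.31  1.8   0.    1.02 -0.28]
```

jog_arm(moves=[[[-5.3, 0, 0, 0, 0.8, 0], [-0.5, 0, -14, 0, 0.1, 0], [-0.5, 0, -12, 0, 0.1, 0], [0, 0, 0, 0, 0, 0]]])

```text
clock: 11.55
eef_pos: [484.4, -84.7, 87.9]
eef_rot: [-1.054, 1.566, -1.021]
wrist_force: [-0.2, 0.3, -0.3]
finger_gap: 29.9
```

```bash
python3 -c "
from h import *
st()"
```

```text
t 11.55 tcp [484.4 -84.7  87.9] x [ 0.002 -0.004 -1.   ] jawdir deg 1.92 z [0.999 0.033 0.002] F [-0.2  0.3 -0.3] gap 29.9 j [-0.25  0.34  1.82 -0.    0.98 -0.28]
```

jog_arm(moves=[[[-1.5, 0.5, -9, -0.2, 0.2, 0.1], [-0.5, 0, -9, 0, 0.1, 0], [0, 0, -6, 0, 0, 0], [0, 0, 0, 0, 0, 0], [0, 0, 0, 0, 0, 0]]])

```text
clock: 12.05
eef_pos: [482.3, -84.2, 61.9]
eef_rot: [-2.037, 1.562, -2.001]
wrist_force: [-0.9, 0.2, 0.1]
finger_gap: 30.0
```

```bash
python3 -c "
from h import *
st()"
```

```text
t 12.05 tcp [482.3 -84.2  61.9] x [-0.003 -0.008 -1.   ] jawdir deg 2.02 z [ 0.999  0.035 -0.004] F [-0.9  0.2  0.1] gap 30.0 j [-0.24  0.38  1.84 -0.01  0.93 -0.27]
```

jog_arm(moves=[[[0.8, 0, 1, -0.4, -0.2, 0], [0, 0, 0, 0, 0, 0]]])

```text
clock: 12.25
eef_pos: [483.4, -84.3, 63.4]
eef_rot: [-1.549, 1.555, -1.514]
wrist_force: [0.4, 0.0, 0.4]
finger_gap: 30.6
```

jog_arm(moves=[[[0, 0, 0, 0, 0, 0], [0, 0, 0, 0, 0, 0], [0, 0, 0, 0, 0, 0], [0, 0, 0, 0, 0, 0], [0, 0, 0, 0, 0, 0]]], gripper=-1, squeeze=15)

```text
clock: 12.75
eef_pos: [483.0, -84.3, 63.9]
eef_rot: [-1.61, 1.555, -1.575]
wrist_force: [0.6, 0.6, -0.4]
finger_gap: 11.7
```

```bash
python3 - <<'E'
from h import *
s,R=st()
for th in np.arange(0,1.0,.0971): print("%.3f"%th,(182*(1-np.cos(th))).round(1),(182*np.sin(th)).round(1))
E
```

```text
t 12.75 tcp [483.  -84.3  63.9] x [-0.    -0.016 -1.   ] jawdir deg 2.03 z [ 0.999  0.035 -0.001] F [ 0.6  0.6 -0.4] gap 11.7 j [-0.24  0.37  1.84 -0.02  0.92 -0.26]
0.000 0.0 0.0
0.097 0.9 17.6
0.194 3.4 35.1
0.291 7.7 52.3
0.388 13.6 68.9
0.486 21.0 84.9
0.583 30.0 100.1
0.680 40.4 114.4
0.777 52.2 127.6
0.874 65.2 139.6
0.971 79.3 150.2
```

jog_arm(moves=[[[0.2, 0, 8, 0.3, 0, 0], [0.6, 0, 9, 0.3, 0, 0], [1.1, 0, 9, 0, 0, 0], [1.5, 0.1, 9, 0, 0, 0], [0, 0, 0, 0, 0, 0]]])

```text
clock: 13.25
eef_pos: [486.9, -84.2, 102.3]
eef_rot: [-1.479, 1.567, -1.443]
wrist_force: [0.4, -0.4, -2.9]
finger_gap: 11.6
```

```bash
cat >> pt.py <<'E'
def arm():
    s,R=st(); X=s["eef_pos"]-H; r=-X@ux; z=X[2]; print("theta tcp %.4f R %.1f y %.1f"%(np.arctan2(z,r),np.hypot(r,z),X@uy))
E
python3 -c "
from pt import *
arm()"
```

```text
t 13.25 tcp [486.9 -84.2 102.3] x [ 0.001 -0.004 -1.   ] jawdir deg 2.03 z [0.999 0.035 0.   ] F [ 0.4 -0.4 -2.9] gap 11.6 j [-0.24  0.32  1.8  -0.    1.02 -0.28]
theta tcp 0.2164 R 182.8 y -0.5
```

jog_arm(moves=[[[2.3, 0.1, 9.5, 0.1, 0, 0], [3.0, 0.1, 9.5, 0, 0, 0], [3.6, 0.1, 9.3, 0, 0, 0], [4.1, 0.1, 9, 0, 0, 0], [0, 0, 0, 0, 0, 0]]])

```text
clock: 13.75
eef_pos: [500.2, -83.7, 143.0]
eef_rot: [-2.316, 1.568, -2.281]
wrist_force: [-0.3, -1.1, -2.0]
finger_gap: 11.3
```

```bash
python3 -c "
from pt import *
arm()"
```

```text
t 13.75 tcp [500.2 -83.7 143. ] x [-0.002 -0.002 -1.   ] jawdir deg 2.03 z [ 0.999  0.035 -0.002] F [-0.3 -1.1 -2. ] gap 11.3 j [-0.24  0.29  1.73 -0.    1.12 -0.27]
theta tcp 0.4506 R 183.6 y -0.5
```

jog_arm(moves=[[[5.3, 0.2, 9.3, 0, 0, 0], [6.0, 0.2, 9, 0, 0, 0], [6.4, 0.2, 8.5, 0, 0, 0], [6.8, 0.2, 8, 0, 0, 0], [0, 0, 0, 0, 0, 0]]])

```text
clock: 14.25
eef_pos: [522.0, -82.9, 179.6]
eef_rot: [-3.069, 1.557, -3.033]
wrist_force: [1.3, -1.1, -3.8]
finger_gap: 11.8
```

```bash
python3 -c "
from pt import *
arm()"
```

```text
t 14.25 tcp [522.  -82.9 179.6] x [-0.014 -0.002 -1.   ] jawdir deg 2.03 z [ 0.999  0.035 -0.014] F [ 1.3 -1.1 -3.8] gap 11.8 j [-0.22  0.3   1.63 -0.    1.23 -0.26]
theta tcp 0.6827 R 184.9 y -0.4
```

jog_arm(moves=[[[7.0, 0.3, 7.3, 0, -0.3, 0], [7.2, 0.3, 6.9, 0, -0.2, 0], [7.2, 0.3, 6.3, 0, -0.2, 0], [5, 0.2, 4, 0, 0, 0], [0, 0, 0, 0, 0, 0]]])

```text
clock: 14.75
eef_pos: [546.6, -81.9, 206.4]
eef_rot: [-3.0, 1.561, -2.965]
wrist_force: [-1.5, -0.7, -2.4]
finger_gap: 11.6
```

```bash
python3 - <<'E'
from pt import *
arm(); prm=P("wrist"); im,d=manip.camera("wrist"); W=wcloud(d,prm); edges(W,d); pointer(W,d); flap(W,d,.88); cv2.imwrite("pics/w6.png",im)
for n in ("top","scene"):
    i,d=manip.camera(n); W=cloud(n,d); print(n); edges(W,d); flap(W,d,.88); np.savez(n+"6.npz",im=i,d=d)
arm()
E
```

```text
t 14.75 tcp [546.6 -81.9 206.4] x [-0.01  -0.002 -1.   ] jawdir deg 2.02 z [ 0.999  0.035 -0.01 ] F [-1.5 -0.7 -2.4] gap 11.6 j [-0.21  0.33  1.53 -0.    1.29 -0.25]
theta tcp 0.8789 R 186.2 y -0.4
edges angle lo 1.1043 hi 1.1644 rms 0.00 0.00 h at 80: -0.6 6.0 1
pointer 102 angle 1.5588 rms 3.11 offset from hinge -10.2 y [-88.9 -84.  -83.3] rmax 35.1
flap 11845 angle 0.8614 rms 0.38 offset 3.4
toppt.py:27: RankWarning: Polyfit may be poorly conditioned
  f=lambda q:(lambda p:(p,np.std(np.polyval(p,c)-q)))(np.polyfit(c,q,1))
pt.py:27: RankWarning: Polyfit may be poorly conditioned
  f=lambda q:(lambda p:(p,np.std(np.polyval(p,c)-q)))(np.polyfit(c,q,1))
pt.py:27: RankWarning: Polyfit may be poorly conditioned
  f=lambda q:(lambda p:(p,np.std(np.polyval(p,c)-q)))(np.polyfit(c,q,1))
pt.py:27: RankWarning: Polyfit may be poorly conditioned
  f=lambda q:(lambda p:(p,np.std(np.polyval(p,c)-q)))(np.polyfit(c,q,1))
pt.py:27: RankWarning: Polyfit may be poorly conditioned
  f=lambda q:(lambda p:(p,np.std(np.polyval(p,c)-q)))(np.polyfit(c,q,1))
pt.py:27: RankWarning: Polyfit may be poorly conditioned
  f=lambda q:(lambda p:(p,np.std(np.polyval(p,c)-q)))(np.polyfit(c,q,1))
Traceback (most recent call last):
  File "pt.py", line 28, in edges
    (pl,sl),(ph,sh)=f(lo),f(hi); th+=np.arctan((pl[0]+ph[0])/2)
                    ~^^^^
  File "pt.py", line 27, in <lambda>
    f=lambda q:(lambda p:(p,np.std(np.polyval(p,c)-q)))(np.polyfit(c,q,1))
                                                        ~~~~~~~~~~^^^^^^^
TypeError: expected non-empty vector for x
```

View pics/w6.png

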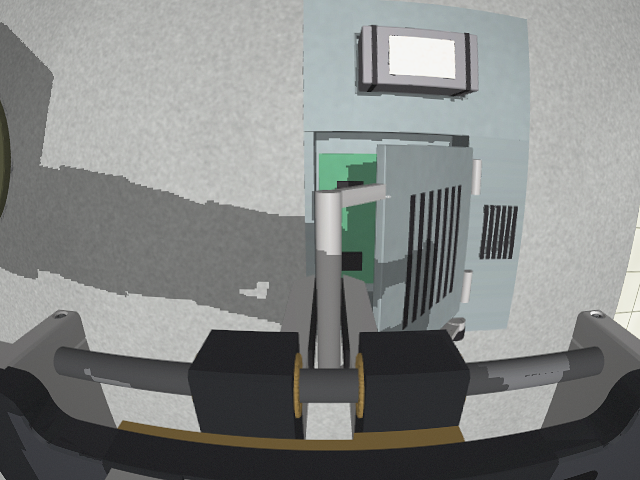

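The wrist view shows the flap raised, the bar in the pads at (330,300), and the battery still in its bay. The flap reads 0.861 against the pointer's 0.971. The TCP has crept about 4 mm up along the bar pads, so I'll grip harder and turn the tool with the flap for the rest.

jog_arm(moves=[[[0, 0, 0, 0, 0, 0], [0, 0, 0, 0, 0, 0], [3, 0.1, 2.4, 0, 1.2, 0], [3.5, 0.1, 2.6, -0.1, 1.3, 0], [3, 0.1, 2, 0, 1.2, 0]]], squeeze=30)

```text
clock: 15.35
eef_pos: [554.3, -81.6, 212.2]
eef_rot: [-3.138, 1.492, -3.103]
wrist_force: [-5.1, -0.5, 4.0]
finger_gap: 11.0
```

jog_arm(moves=[[[0, 0, 0, 0, 0, 0], [0, 0, 0, 0, 0, 0]]])

```text
clock: 15.55
eef_pos: [554.4, -81.6, 212.3]
eef_rot: [-3.138, 1.491, -3.103]
wrist_force: [-4.5, -0.5, 3.1]
finger_gap: 10.8
```

```bash
python3 - <<'E'
from pt import *
arm(); prm=P("wrist"); im,d=manip.camera("wrist"); W=wcloud(d,prm); flap(W,d,.93); arm()
for n in ("scene",):
    i,d=manip.camera(n); W=cloud(n,d); pointer(W,d); flap(W,d,.92)
    cv2.imwrite("pics/s7.png",cv2.resize(i[200:340,240:440],None,fx=4,fy=4,interpolation=cv2.INTER_CUBIC))
E
```

```text
t 15.55 tcp [554.4 -81.6 212.3] x [-0.079 -0.003 -0.997] jawdir deg 2.00 z [ 0.996  0.035 -0.079] F [-4.5 -0.5  3.1] gap 10.8 j [-0.2   0.38  1.45 -0.02  1.39 -0.23]
theta tcp 0.9317 R 186.1 y -0.4
flap 12152 angle 0.9140 rms 0.39 offset 3.4
t 15.60 tcp [554.4 -81.6 212.4] x [-0.079 -0.003 -0.997] jawdir deg 2.00 z [ 0.996  0.035 -0.079] F [-3.5 -0.6  2.4] gap 11.2 j [-0.2   0.38  1.45 -0.02  1.39 -0.23]
theta tcp 0.9317 R 186.1 y -0.4
pointer 140 angle 0.9780 rms 2.00 offset from hinge 5.1 y [-90.5 -87.8 -84.5] rmax 139.2
flap 2724 angle 0.9132 rms 2.22 offset 2.1
```

View pics/s7.png

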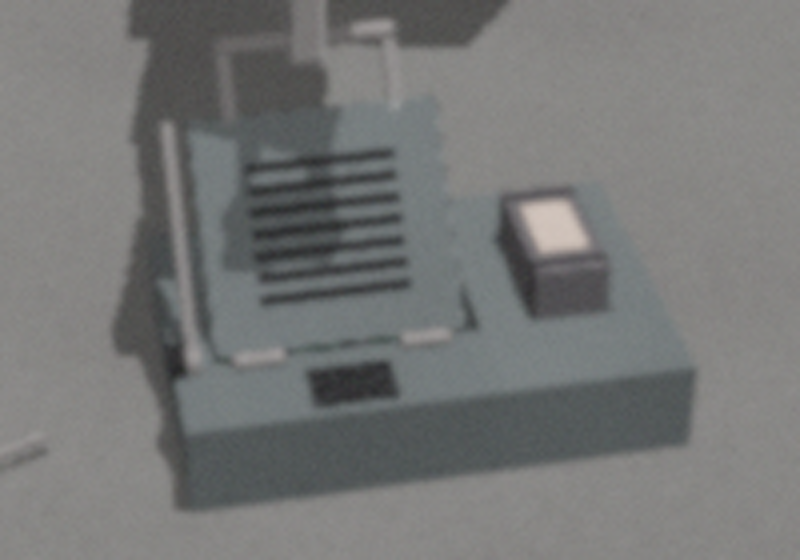

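The scene view shows the battery in the bay and the pointer bar at left, still a little steeper than the flap. The flap is at 0.914 from both cameras, so 0.057 rad remains.

jog_arm(moves=[[[3, 0.1, 2.3, 0, 1, 0], [3, 0.1, 2.3, 0, 1, 0], [2.3, 0.1, 1.7, 0, 0.9, 0], [0, 0, 0, 0, 0, 0], [0, 0, 0, 0, 0, 0]]])

```text
clock: 16.15
eef_pos: [563.5, -81.3, 218.7]
eef_rot: [3.128, 1.436, -3.12]
wrist_force: [-4.1, 0.1, 3.1]
finger_gap: 11.1
```

```bash
python3 - <<'E'
from pt import *
arm(); prm=P("wrist"); im,d=manip.camera("wrist"); W=wcloud(d,prm); flap(W,d,.965)
i,d=manip.camera("scene"); W=cloud("scene",d); pointer(W,d); flap(W,d,.965); arm()
E
```

```text
t 16.15 tcp [563.5 -81.3 218.7] x [-0.134 -0.003 -0.991] jawdir deg 2.01 z [ 0.99   0.035 -0.134] F [-4.1  0.1  3.1] gap 11.1 j [-0.19  0.42  1.37 -0.03  1.48 -0.23]
theta tcp 0.9915 R 186.1 y -0.3
flap 12076 angle 0.9737 rms 0.38 offset 3.3
pointer 138 angle 0.9693 rms 2.28 offset from hinge 5.9 y [-90.5 -87.9 -84.6] rmax 139.2
flap 2738 angle 0.9748 rms 2.13 offset 2.1
t 16.25 tcp [563.5 -81.3 218.7] x [-0.134 -0.003 -0.991] jawdir deg 2.01 z [ 0.99   0.035 -0.134] F [-2.2  0.3  2. ] gap 11.0 j [-0.19  0.42  1.37 -0.03  1.48 -0.23]
theta tcp 0.9912 R 186.1 y -0.3
```

```bash
python3 - <<'E'
from pt import *
g=np.load("scene0.npz")["im"].astype(int)
for k in range(8): im,d=manip.camera("wrist")
W=wcloud(d,P("wrist")); flap(W,d,.97); arm()
Z=W[...,2]; m=((d>0)&(Z>86)&(Z<105)&(W[...,1]>20)&(W[...,1]<110)&(W[...,0]>540)&(W[...,0]<680)); X=W[m]; print("batt",len(X),X.mean(0).round(1),np.linalg.lstsq(np.c_[X[:,:2]-X[:,:2].mean(0),np.ones(len(X))],X[:,2],rcond=None)[0].round(4))
i,_=manip.camera("scene"); df=abs(i.astype(int)-g).max(2)
for n,(r0,r1,c0,c1) in dict(mouse=(225,262,435,475),mug=(250,312,460,520),screwdriver=(300,352,165,255),bats=(230,308,160,214)).items(): print(n,(df[r0:r1,c0:c1]>40).sum())
E
```

```text
flap 12072 angle 0.9732 rms 0.38 offset 3.3
t 16.65 tcp [563.4 -81.3 218.7] x [-0.134 -0.003 -0.991] jawdir deg 2.00 z [ 0.99   0.035 -0.134] F [-2.7  0.1  1. ] gap 11.1 j [-0.19  0.42  1.37 -0.03  1.48 -0.23]
theta tcp 0.9909 R 186.1 y -0.4
batt 6705 [609.4  63.1  93.7] [-0.0000e+00  1.3600e-02  9.3671e+01]
mouse 0
mug 0
screwdriver 0
bats 18
```

```bash
python3 -c "
from h import *
print(manip.sign_off())"
```

```text
the job is handed in; nothing more can be done
None
```

I seated the leftmost of the three look-alike blocks (y ≈ -325) in the bay and let go. I then lifted the flap by its bar until it matched the pointer. The gripper was still holding it there, at 30 N, when I handed in at about 16.7 s.

**Battery:** it touched the floor at the expected height (TCP z 85.2). Its top measured 93.7 mm (expected 93) at yaw 2.0°, against 2.05–2.3° for the bay. Its tilt read 0.005 just after release. The last check read 0.014 across y, from a looser mask that may have caught the side face, so I did not treat it as movement.

**Flap and pointer:**

| Measurement | Flap (rad) | Pointer (rad) |
|---|---|---|
| Wrist camera | 0.973 | 0.970–0.973 (measured before the lift) |
| Scene camera (noisier) | 0.975 | 0.969 |

- **Steadiness:** the flap changed by less than 0.001 rad over the last 0.4 s before hand-in.
- **Pointer after the lift:** only the scene camera could check it. It read 0.969–0.978 against 0.968 before, so no shift beyond noise.

**Other checks:**
- **Disagreement:** the arm's own position gave 0.991 for the flap, because the bar slid about 4 mm down the pads during the lift. I relied on the cameras and gripped harder for the last part, with no further slip seen.
- **Other objects:** mouse, mug and screwdriver showed no change in the scene picture. The region around the two spare blocks showed 18 changed pixels, probably shadow or the removed block's edge; I did not check further.

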